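Load a gearbox cover into the tilted assembly nest and clamp it

ROBOT

A 6-joint arm with a two-finger parallel gripper is mounted at the origin on the work surface. World frame = base frame: x ahead of the robot, y to its left, z up, the work surface at z = 0. Lengths are in m, angles in rad, forces in N, time in s.
With the tool pointing down it reaches from about 0.35 to 0.875 m from the base axis. Payload 4.2 kg.
Tool frame: the origin (TCP) lies midway between the tips of the shut fingers; the grasp point (between the pads) lies 19 mm behind it (manip.hold_point_z is the distance from the TCP to the grasp point, in m); z points along the fingers, y is the direction in which the jaws open and shut (so a half turn about z gives the same grasp; the last joint's range is limited). The gripper opens to 85 mm and grips with 20 to 120 N. Pads are 22 mm wide; open, the fingers measure 114 mm over their backs; the gripper's body (76 mm by 85 mm) begins 54 mm behind the grasp point. The pads swing forward as they close: fully open they stand 13 mm farther back than shut.
Start: joints at [-0.858, 0.385, 0.008, 0, -1.194, -0.259], TCP at [0.274, -0.562, 0.231] pointing down, gripper open.
Joint ranges: [-3.14, 3.14], [-1.21, 2.06], [-1.07, 1.41], [-3.16, 2.05], [-2.99, -0.16], [-3.1, 3.1]. Speed limits (rad/s): [2.79, 2.79, 3.14, 3.14, 3.14, 3.14].

INTERFACE

Orientations are given as a unit quaternion [w, x, y, z].
In Python, from workcell import telemetry, eyes, manip gives the robot as it stands.
- The arm moves only by the tool send_rows, never from a script. Its argument "targets" is a list of rows, each an object with "offset": the shift along the tool's x, y, z in m, a list of three; "dr": the turn, a rotation vector about the tool's x, y, z in degrees, a list of three; "claw": the opening, from 0 (shut) to 1 (fully open). A call has 1 to 5 rows; each row is the pose to reach, as a shift and turn from the pose measured when the call began, along the tool's axes at that moment; what a row does not reach only later rows make up. A row lasts 1/8 s, in which the tool goes at most 62.5 mm and 10.7 degrees, less where a joint would pass 70% of its speed; a pose out of reach is approached as far as the arm can. A call with a gripper value outside its range is refused whole. The fingers move at their own pace and stop on an object; "grip_force" is the grip in N (left out, the last holds). Time passes only in rows, so rows that repeat a pose let the fingers close. It gives the time, the measured TCP pose, the force and the opening at its end, in the units of the state.
- telemetry.get_state(): the state, without advancing time (a new reading comes with each control period).
- eyes.snapshot(name): name is "side" or "top"; returns (picture, depth): 384x512x3 uint8, red, green, blue; 384x512 float32, m along the optical axis (not along the pixel's ray), 0 where there is no reading.
- eyes.camera_params(name): a dict with "mtx" (3x3 intrinsics, pixels), "k1" (the pictures are not rectified: a ray, as slopes to the right and down, at radius r is drawn at 1 + k1 r^2 times it, then the intrinsics apply), "R" (3x3) and "t" (3): a world point X has camera coordinates R X + t. Camera axes: x right, y down, z forward; pixel columns grow to the right and rows downward; lengths in m; the calibration is good to about 2 mm. A picture is of the moment at which its call begins. camera_params takes no time and is no camera call.
- manip.close_job(): hands the job in, once; it reports no verdict.
Trained networks look in the newest picture that a camera, given by its name, has taken for a name from the list of things; names that differ only in an ending like _2 or _b are one class to them, and where a whole thing is asked for, a point or a joint stands for the part that bears it (a point fixed in the world has none). Each returns a list of dicts, best first, with "confidence" (0 to 1); they miss things now and then, are a little off and sometimes report something else, mostly with a low value. They report only what shows in the picture. A call takes as long as a camera call. They do not tell look-alikes from the thing itself.
- eyes.recognise(thing, camera): "uv" ([column, row] in pixels, amid what is visible of it).
The state is a dict: "clock": time; "qpos": joint angles; "qd": joint speeds; "joint_torque": joint torques, N m; "tool_pos": TCP position; "tcp_rot": TCP orientation; "contact_force": force on the tool from outside, world axes, zero at the start; "torque": the same for the moment, N m; "finger_gap": opening from 0.0 (shut) to 1.0 (fully open).
Only numpy, scipy, OpenCV 4.12 (cv2) and the standard library are available. Lean on these libraries where they do the work, as an engineer would, in place of code of your own. Each camera call takes 0.05 s, during which the arm holds its last target. There are 200 camera calls.

TASK

Pick up the loose gearbox cover and set it in the pocket of the tilted assembly fixture, fully down, flat and square, with its cut-off corner in the pocket's matching corner, and let go of it. Then close the toggle clamp on it: swing the red handle over until it goes past centre and locks, with the rubber tip pressing on the cover. Do not drop the cover, and leave the bottle, the screwdriver and the parts bin as they are.

Things in the scene. Friction and masses are not known exactly. Their poses are not given: they have to be found in the camera images.
- cover: Loose cast-aluminium gearbox cover, 0.3 kg, flat on the 3 mm mat. Flange 76 (x) x 100 (y) x 9 mm, its +x +y corner cut at 45 degrees (20 mm legs). Centred on it a solid body 56 (x) x 44 (y) mm, 9 to 40 mm above the underside: grip its 44 mm width (y). Ribs stand 6 mm out of its x faces. Round cap on top, 32 mm wide, to 42 mm. Origin: centre of the underside; z up. Starts within 0.9 rad of yaw 0.
- fixture: The fixed assembly fixture, whole: foot plate 185 x 150 mm on the mat, posts, and on them the tilted nest. Origin: on the mat below the nest's origin; x points away from the robot (yaw within 0.3 rad), z up.
- nest: The fixture's tilted top: dark steel plate 206 x 150 mm, low edge to the robot, white rails round the pocket, clamp behind. Origin: centre of the pocket floor, 78 mm over the bench. z: plate normal, leaning 25 degrees to the robot's side; x up the slope; y left. A seated cover's origin and axes lie on these. Pocket 80 x 104 x 8 mm deep, flared at the top; +x +y corner cut like the cover's.
- clamp_arm: Steel arm of the toggle clamp; origin: its pivot, at nest (92, 0, 62) mm. Open, it stands up behind the pocket to nest z = 165 mm, its spindle pointing towards the pocket to nest x = 71 mm; the space above the pocket is free. Driven by the handle, it comes down 92 degrees to lie along nest -x with the spindle over the cover's cap.
- handle_grip (a point): Centre of the clamp's red grip, 72 mm along the handle (z, to its free end), 15 mm wide (y, as nest y: pinch this), 19 mm deep. Swings at nest y = 0 through (x, z) = (187, 41) open, (190, 75), (184, 98), (172, 120), (153, 140), (136, 150), (126, 155), (117, 157), (105, 158) mm locked; handle leaning 95, 77, 64, 50, 34, 21, 14, 8, 0 degrees from nest z to +x. It can slip some mm in a pinch.
- clamp_handle (a joint): Knee angle of the toggle linkage: 0 open, 1.1 half way, 2.39 with the linkage in line, 2.46 rad at its stop, past centre and locked: keep pulling the grip until it stops there (some 5 to 20 mm more if it slipped in the fingers). Stiff: it stays where it is left and takes under 10 N at the grip. Past centre it holds by itself.
- clamp_pad: Rubber tip of the spindle at the end of the clamp arm, 17 mm wide, springs in by up to 6 mm at 1.5 N/mm. Locked, it presses on the cap of a seated cover with about 6 N. Origin: on the spindle's axis, 23.5 mm above the tip's end.
- bottle: Bystander: white plastic bottle with a blue cap, 52 mm diameter, 130 mm tall, standing. Origin: centre of its base.
- screwdriver: Bystander: screwdriver 180 mm long lying on the mat, red handle 26 mm thick. Origin: middle of its length, on the underside.
- parts_bin: Bystander: grey open bin 160 x 100 x 45 mm with bearings and brass screws. Origin: centre of its underside.
Not all that is in view belongs to the job. What is shaped like the cover but green or orange is not meant.

How it is judged:
On the way, in this order (a step that is already met when the one before it is completed fails the run):
1. the cover sits flat and square in the pocket, let go, with the clamp still open (z of cover in the frame of nest between -0.002 and 0.002 m and distance between cover and nest below 0.004 m and angle between the z axis of cover and the z axis of nest, either way round below 0.03 rad and angle between the x axis of cover and the x axis of nest, either way round below 0.06 rad and contact force between the fingers and cover below 0.2 N and value of joint clamp_handle below 0.8 rad), for 0.3 s.
2. the clamp is locked past centre with its rubber tip pressing on the cover (z of cover in the frame of nest between -0.002 and 0.002 m and distance between cover and nest below 0.004 m and angle between the z axis of cover and the z axis of nest, either way round below 0.03 rad and angle between the x axis of cover and the x axis of nest, either way round below 0.06 rad and value of joint clamp_handle above 2.4 rad and contact force between clamp_pad and cover above 2 N), for 0.3 s.
At the end, for the whole second after the job is handed in: The cover is seated: its origin within 4 mm of the pocket's and within 2 mm of the pocket floor, flat within 0.03 rad and square within 0.06 rad; the clamp handle is past centre (joint over 2.40 rad) and the rubber tip presses on the cover with over 2 N; everything is at rest and released (all of step 2 and linear speed of cover below 0.02 m/s); the robot touches nothing.
It fails at once if the cover is dropped (falls freely faster than 0.7 m/s, as from 25 mm) (contact force between the fingers and cover below 0.05 N and linear speed of cover above 0.7 m/s).
It fails at once if the bottle is moved by over 25 mm or tipped (distance of bottle from where it was at the start of the episode above 0.025 m or angle between bottle's own z axis and vertical above 0.3 rad).
It fails at once if the screwdriver is moved by over 30 mm (distance of screwdriver from where it was at the start of the episode above 0.03 m).
It fails at once if the parts bin is moved by over 30 mm (distance of parts_bin from where it was at the start of the episode above 0.03 m).
It also fails if it takes over 64 s, if anything falls off the work surface, if the arm or the gripper's body presses on something with over 40 N, if the wrist force passes 120 N, or if a joint passes its speed limit or range.

## Working session

There is one attempt and no reset: what is moved stays moved. The work goes in short steps, Python scripts to look and compute and a tool call to move; the robot and the scene stay as the last step left them, time stands still between calls to the robot, and variables do not carry over. Pictures are saved under pics/ and viewed, about 8 in all and at most 12, crops included, and the job is handed in when it is done.

Besides the shell and the picture viewer there is one more tool, called after "Call:" in YAML: its name, and indented under it one key for each argument. send_rows: Moves the arm, as the interface text tells. Its arguments: {"type":"object","properties":{"targets":{"type":"array","items":{"type":"object","properties":{"offset":{"type":"array","items":{"type":"number"}},"dr":{"type":"array","items":{"type":"number"}},"claw":{"type":"number"}}}},"grip_force":{"type":"number"}},"required":["targets"]}

```bash
mkdir -p pics; ls; python3 - <<'E'
from workcell import telemetry, eyes, manip
import cv2,numpy as np
s=telemetry.get_state();print({k:np.round(v,3).tolist() for k,v in s.items()},manip.hold_point_z)
for n in("side","top"):
    im,d=eyes.snapshot(n);np.savez(f"{n}0.npz",im=im,d=d);cv2.imwrite(f"pics/{n}0.png",im[:,:,::-1])
    p=eyes.camera_params(n);print(n,{k:np.round(v,4).tolist() for k,v in p.items()}, (d==0).mean())
    for t in("cover","fixture","nest","clamp_arm","handle_grip","clamp_pad","bottle","screwdriver","parts_bin"):
        print(t,[(np.round(r["uv"]).tolist(),round(r["confidence"],2)) for r in eyes.recognise(t,n)])
a=np.hstack([cv2.imread("pics/side0.png"),cv2.imread("pics/top0.png")])
E
```

```text
pics
{'clock': 0.0, 'qpos': [-0.858, 0.386, 0.007, -0.001, -1.194, -0.259], 'qd': [0.001, 0.001, -0.001, -0.001, 0.0, 0.001], 'joint_torque': [-0.0, -39.229, 18.84, 4.186, -0.005, 0.0], 'tool_pos': [0.274, -0.561, 0.23], 'tcp_rot': [-0.0, -0.225, 0.974, 0.001], 'contact_force': [0.733, -0.565, 0.359], 'torque': [-0.008, -0.016, 0.006], 'finger_gap': 1.001} 0.0187
side {'mtx': [[368.8448, 0.0, 258.2165], [0.0, 368.8448, 195.1071], [0.0, 0.0, 1.0]], 'k1': -0.0445, 'R': [[-0.9312, -0.3645, 0.0091], [-0.1836, 0.4473, -0.8754], [0.315, -0.8168, -0.4834]], 't': [0.576, 0.1943, 1.0181]} 0.004145304361979167
cover [([228.0, 233.0], 0.92), ([277.0, 249.0], 0.87), ([215.0, 274.0], 0.75), ([292.0, 289.0], 0.56)]
fixture [([293.0, 187.0], 0.73)]
nest [([298.0, 178.0], 0.9)]
clamp_arm [([301.0, 142.0], 0.59)]
handle_grip []
clamp_pad [([299.0, 180.0], 0.36)]
bottle [([230.0, 194.0], 0.82), ([273.0, 142.0], 0.25)]
screwdriver [([318.0, 228.0], 0.83)]
parts_bin [([235.0, 324.0], 0.67), ([296.0, 180.0], 0.32)]
top {'mtx': [[418.4588, 0.0, 252.1021], [0.0, 418.4588, 194.3166], [0.0, 0.0, 1.0]], 'k1': -0.1101, 'R': [[0.0109, -0.9999, 0.0022], [-0.9971, -0.011, -0.0748], [0.0748, -0.0013, -0.9972]], 't': [0.1139, 0.5953, 1.3337]} 0.0038655598958333335
cover [([200.0, 186.0], 0.97), ([202.0, 245.0], 0.93), ([250.0, 170.0], 0.89), ([245.0, 222.0], 0.63)]
fixture [([342.0, 211.0], 0.82)]
nest [([341.0, 215.0], 0.96)]
clamp_arm [([355.0, 214.0], 0.71)]
handle_grip [([354.0, 180.0], 0.76)]
clamp_pad []
bottle [([299.0, 151.0], 0.81)]
screwdriver [([292.0, 244.0], 0.78), ([244.0, 221.0], 0.59)]
parts_bin [([150.0, 226.0], 0.93), ([342.0, 214.0], 0.64)]
```

```bash
python3 - <<'E'
import cv2
a=cv2.imread("pics/top0.png")[90:310,100:420];cv2.imwrite("pics/t1.png",cv2.resize(a,None,fx=2.5,fy=2.5,interpolation=cv2.INTER_CUBIC))
a=cv2.imread("pics/side0.png")[90:350,150:400];cv2.imwrite("pics/s1.png",cv2.resize(a,None,fx=2.3,fy=2.3,interpolation=cv2.INTER_CUBIC))
E
```

```text
(no output)
```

View pics/t1.png

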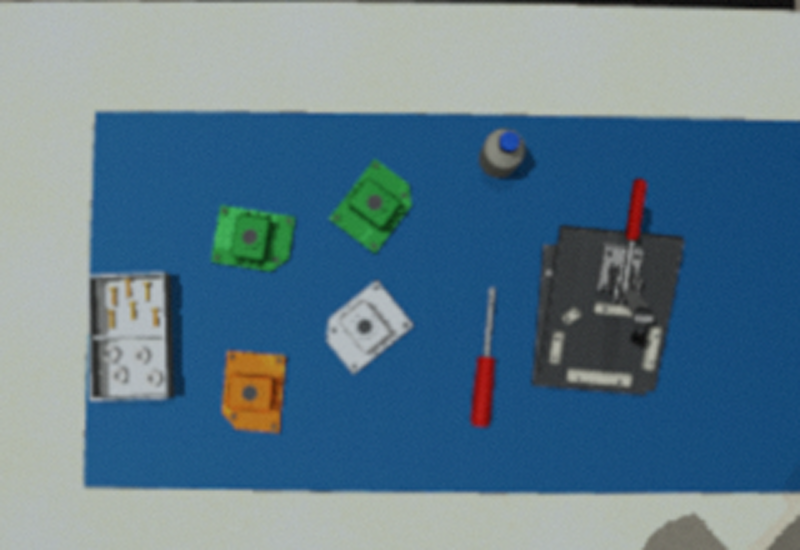

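View pics/s1.png

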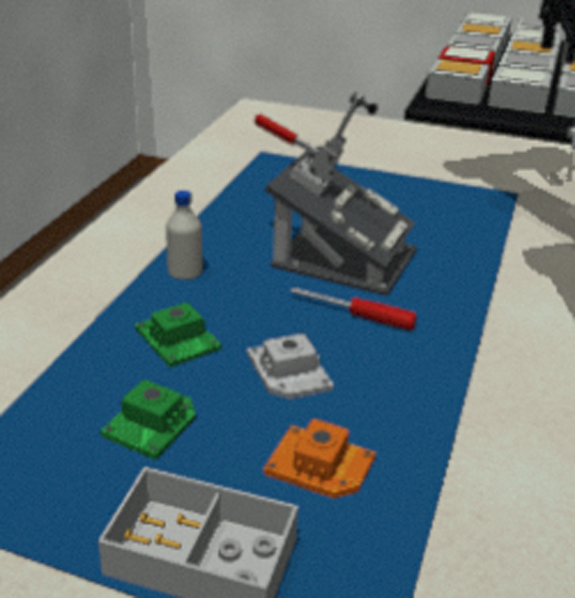

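The top view shows the grey-white cover at about (246, 221), its cut corner to the left, so yaw is about +0.7. The nest is at about (341, 215), with the handle up and to the right at (354, 180). The green and orange parts are decoys. The side view confirms that the clamp is open. Next I measure poses by fitting the known geometry to the pictures.

```bash
cat > h.py <<'E'
import numpy as np,cv2
from scipy.spatial.transform import Rotation as Ro
from workcell import telemetry, eyes, manip
P={n:eyes.camera_params(n) for n in("side","top")}
def proj(n,X):
    p=P[n];c=np.atleast_2d(X)@np.array(p["R"]).T+p["t"];s=c[:,:2]/c[:,2:]
    s=s*(1+p["k1"]*(s**2).sum(1,keepdims=True));K=np.array(p["mtx"]);return s*K[0,0]+K[:2,2]
def cloud(n,d):
    p=P[n];K=np.array(p["mtx"]);v,u=np.mgrid[:384,:512];q=np.stack([u,v],-1).reshape(-1,2)
    q=(q-K[:2,2])/K[0,0];s=q.copy()
    for _ in range(8): s=q/(1+p["k1"]*(s**2).sum(1,keepdims=True))
    z=d.reshape(-1,1);c=np.hstack([s*z,z]);return ((c-p["t"])@np.array(p["R"])).reshape(384,512,3)
def load(n,i=0): f=np.load(f"{n}{i}.npz");return f["im"],f["d"]
def pose(x,y,z,yaw,tilt=0): # tilt: nest 25deg
    return Ro.from_euler("ZY",[yaw,-tilt]).as_matrix(),np.array([x,y,z])
def prism(a,b,z0,z1,cut=0):
    q=[[-a,-b],[a,-b],[a,b-cut],[a-cut,b],[-a,b]] if cut else [[-a,-b],[a,-b],[a,b],[-a,b]]
    q=np.array(q,float);return np.vstack([np.c_[q,np.full(len(q),z)] for z in(z0,z1)])
cover=[prism(.038,.05,0,.009,.02),prism(.028,.022,.009,.04)]
def sil(n,Rm,t,parts=cover,S=8,box=(0,0,512,384)):
    x0,y0,x1,y1=box;m=np.zeros(((y1-y0)*S,(x1-x0)*S),np.uint8)
    for q in parts:
        uv=proj(n,q@Rm.T+t);uv=((uv-[x0,y0]+.5)*S-.5)
        cv2.fillConvexPoly(m,cv2.convexHull(np.round(uv*16).astype(np.int32)),255,cv2.LINE_AA,4)
    return cv2.resize(m,(x1-x0,y1-y0),interpolation=cv2.INTER_AREA)/255.
E
python3 - <<'E'
from h import *
from scipy.optimize import minimize
boxes={"top":(225,195,272,245),"side":(250,225,303,272)}
# soft mask: blueness vs white
M={}
for n,(x0,y0,x1,y1) in boxes.items():
    im=load(n)[0][y0:y1,x0:x1].astype(float);sat=(im[...,2]-im[...,0])  # blue mat high
    M[n]=1-np.clip(sat/np.percentile(sat,75),0,1)
def cost(p,ns=("top","side")):
    R_,t=pose(p[0],p[1],.003,p[2]);return sum(((sil(n,R_,t,box=boxes[n])-M[n])**2).sum() for n in ns)
C=cloud("top",load("top")[1]);c0=C[221,246];print("body top pt",c0)
for ns in (("top",),("side",),("top","side")):
    best=min((minimize(cost,[c0[0]+dx,c0[1],y],args=(ns,),method="Nelder-Mead",options=dict(initial_simplex=np.array([c0[0]+dx,c0[1],y])+np.array([[0,0,0],[.01,0,0],[0,.01,0],[0,0,.15]]))) for dx in(0,) for y in(.5,.7,.9)),key=lambda r:r.fun)
    print(ns,best.x.round(4),best.fun)
# nest: points
for n in("top","side"):
    im,d=load(n);W=cloud(n,d)
    u,v=proj(n,[[.5,-.25,.1]])[0];print(n,u,v)
    m=(W[...,2]>.03)&(abs(W[...,0]-.55)<.25)&(abs(W[...,1]+.27)<.16)
    q=W[m];rgb=im[m].astype(int);print(q.min(0),q.max(0),len(q))
    white=(rgb.min(1)>120)&(q[:,2]<.16);print("white",white.sum(),q[white].mean(0))
    red=(rgb[:,0]>120)&(rgb[:,1]<60);print("red",red.sum(),q[red].mean(0) if red.any() else "")
    dark=(rgb.max(1)<95)&(q[:,2]<.17)&(q[:,2]>.05);A=q[dark]
    for _ in range(5):
        c=A.mean(0);nn=np.linalg.svd(A-c)[2][2];nn*=np.sign(nn[2]);r=(q[dark]-c)@nn;A=q[dark][abs(r)<.006]
    print("plane",len(A),c,nn,"tilt",np.degrees(np.arccos(nn[2])),"yaw",np.arctan2(-nn[1],-nn[0]))
E
```

```text
body top pt [0.50719075 0.13892017 0.04373067]
('top',) [0.5096 0.14   0.6909] 18.100057670126876
('side',) [0.51   0.1428 0.6998] 9.691914246166071
('top', 'side') [0.5101 0.1415 0.6963] 35.49787226558578
top 372.5090048908228 224.28009554837777
[ 0.30002537 -0.42987181  0.04400043] [ 0.67833807 -0.11004023  0.63878291] 4887
white 245 [ 0.49629609 -0.16728987  0.09047918]
red 76 [ 0.64340467 -0.16832309  0.20287611]
plane 1694 [ 0.53512717 -0.17175516  0.09816329] [-0.42120259  0.02934194  0.90649182] tilt 24.9750377489175 yaw -0.06954993632048555
side 314.2222819728038 168.31398439891532
[ 0.30007306 -0.42980788  0.03083402] [ 0.67477586 -0.1100539   0.63620593] 2717
white 130 [ 0.4991891  -0.16633576  0.09116584]
red 36 [ 0.6436176  -0.16234426  0.20114232]
plane 681 [ 0.5229552  -0.1615831   0.09186471] [-0.42126126  0.03136265  0.9063969 ] tilt 24.987916165060195 yaw -0.074312310989981
```

```bash
python3 - <<'E'
from h import *
R_,t=pose(.492,-.168,.078,-.072,np.radians(25))
out=[]
for n in("top","side"):
    im=load(n)[0]; 
    # rectified: row up = +x, left = +y ; 3 px/mm
    xs=np.arange(75,-75,-1/3.);ys=np.arange(75,-75,-1/3.)
    X,Y=np.meshgrid(xs,ys,indexing="ij");G=np.stack([X,Y,np.full_like(X,8)],-1).reshape(-1,3)/1000
    uv=proj(n,G@R_.T+t).reshape(*X.shape,2).astype(np.float32)
    o=cv2.remap(im,uv,None,cv2.INTER_CUBIC)[...,::-1].copy()
    q=np.array([[-40,-52],[40,-52],[40,32],[20,52],[-40,52]]);px=np.c_[(75-q[:,1])*3,(75-q[:,0])*3].astype(np.int32)
    cv2.polylines(o,[px],True,(0,0,255),1);out.append(cv2.resize(o,(400,400)))
cv2.imwrite("pics/rect.png",np.hstack(out))
E
```

```text
(no output)
```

View pics/rect.png

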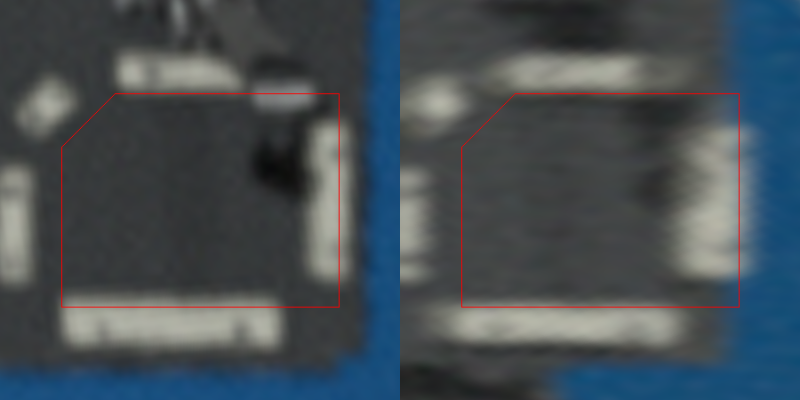

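```bash
cat > nestfit.py <<'E'
from h import *
from scipy.optimize import minimize
def box(x0,x1,y0,y1,z1=8): return np.array([[x,y,z] for x in(x0,x1) for y in(y0,y1) for z in(-0,z1)])/1000.
def rails(e):
    w=e[0]
    return [box(-40-w,-40,e[1],e[2]),box(40,40+w,-20,20),box(e[3],e[4],-52-w,-52),box(e[5],e[6],52,52+w)]
def setup(n,i,t0):
    R_,t=pose(*t0[:3],t0[3],np.radians(25))
    c=proj(n,(np.array([[x,y,.008] for x in(-.07,.07) for y in(-.08,.08)])@R_.T+t));a=np.floor(c.min(0)-2).astype(int);b=np.ceil(c.max(0)+2).astype(int)
    bx=(a[0],a[1],b[0],b[1]);im=load(n,i)[0][a[1]:b[1],a[0]:b[0]].astype(float)
    g=np.clip((im.min(2)-85)/(165-85),0,1)
    # weights: ignore clamp area & the diagonal block
    ign=sil(n,R_,t,[box(30,75,25,75,10),box(36,75,-80,-8,10),box(0,60,-48,-8,20),box(62,90,-80,80,10)],box=bx)>.05
    return bx,g,~ign
E
python3 - <<'E'
from nestfit import *
t0=[.4945,-.157,.079,-.072]
D={n:setup(n,0,t0) for n in("top","side")}
e0=[15,-41,41,-33,26,-34,10]
def cost(p,ns):
    R_,t=pose(p[0],p[1],.078,p[2],np.radians(25));s=0
    for n in ns:
        bx,g,w=D[n];s+=(((sil(n,R_,t,rails(p[3:]*1000),box=bx)-g)**2)*w).sum()
    return s
for ns in(("top",),("side",),("top","side")):
    p0=np.r_[t0[0],t0[1],t0[3],np.array(e0)/1000];d=np.r_[.004,.004,.04,np.full(7,.003)]
    for k in range(3):
        r=minimize(cost,p0,args=(ns,),method="Nelder-Mead",options=dict(initial_simplex=np.vstack([p0,p0+np.diag(d/(k+1))]),maxiter=1500,maxfev=1500));p0=r.x
    print(ns,r.x.round(4),round(r.fun,2),cost(np.r_[t0[0],t0[1],t0[3],np.array(e0)/1000],ns))
E
```

```text
('top',) [ 0.4909 -0.1579 -0.1191  0.0104 -0.0389  0.0366 -0.0219  0.0256 -0.0279
  0.0048] 37.57 113.48983167531719
('side',) [ 0.4919 -0.1582 -0.1008  0.0101 -0.0359  0.0311 -0.0241  0.0309 -0.0158
 -0.0042] 144.94 187.84919285851595
('top', 'side') [ 0.4911 -0.1586 -0.1124  0.0101 -0.0379  0.0372 -0.0224  0.0271 -0.0199
 -0.0045] 184.92 301.33902453383314
```

```bash
cat > rect.py <<'E'
from h import *
def rect(i,p,f,z=8,S=4,ns=("top","side"),ext=(70,-70,75,-75)):
    R_,t=pose(p[0],p[1],.078,p[2],np.radians(25));out=[]
    for n in ns:
        im=load(n,i)[0];X,Y=np.meshgrid(np.arange(ext[0],ext[1],-1./S),np.arange(ext[2],ext[3],-1./S),indexing="ij")
        G=np.stack([X,Y,np.full_like(X,z)],-1).reshape(-1,3)/1000
        o=cv2.remap(im,proj(n,G@R_.T+t).reshape(*X.shape,2).astype(np.float32),None,cv2.INTER_CUBIC)[...,::-1].copy()
        o=np.clip(o.astype(float)*1.3,0,255).astype(np.uint8)
        q=np.array([[-40,-52],[40,-52],[40,32],[20,52],[-40,52]])
        cv2.polylines(o,[np.c_[(ext[2]-q[:,1])*S,(ext[0]-q[:,0])*S].astype(np.int32)],True,(0,0,255),1);out.append(o)
    cv2.imwrite(f,np.vstack(out))
E
python3 - <<'E'
from rect import *
rect(0,[.4915,-.158,-.072],"pics/r2.png",S=4,ns=("top",))
rect(0,[.4915,-.158,-.072],"pics/r3.png",S=4,ns=("side",),z=4)
a=np.hstack([cv2.resize(cv2.imread(f),(400,373)) for f in("pics/r2.png","pics/r3.png")]);cv2.imwrite("pics/r4.png",a)
E
```

```text
(no output)
```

View pics/r4.png

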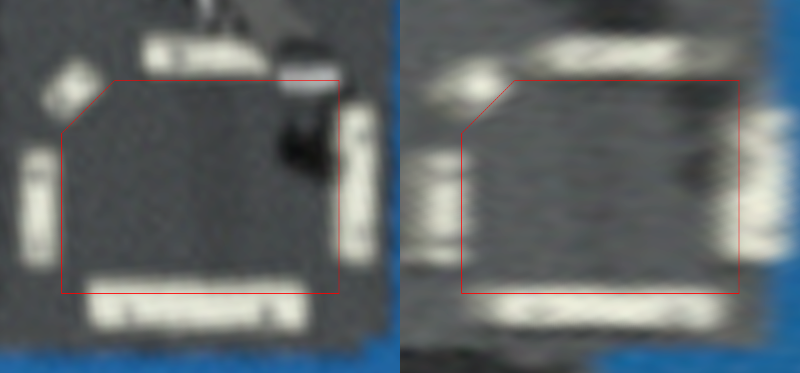

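```bash
cat > go.py <<'E'
from h import *
F=np.diag([-1.,1,-1])
NEST=pose(.4928,-.1563,.078,-.072,np.radians(25))
def cov(x,y,yaw,z=.003): return pose(x,y,z,yaw)
def cur():
    s=telemetry.get_state();return Ro.from_quat(np.roll(s["tcp_rot"],-1)),np.array(s["tool_pos"]),s
def plan(*wps,r=None,p=None):
    """wps: (R,pos) world tool targets -> offsets (m), dr (deg) from present pose"""
    if r is None: r,p,s=cur();print("now",s["clock"],p.round(4),s["finger_gap"],np.round(s["contact_force"],1))
    for R_,t in wps:
        print("off",r.inv().apply(np.array(t)-p).round(4).tolist(),"dr",np.degrees((r.inv()*Ro.from_matrix(R_)).as_rotvec()).round(2).tolist())
E
python3 - <<'E'
from go import *
R_,t=cov(.5101,.1415,.696);R_=R_@F
plan((R_,[.36,-.30,.38]),(R_,[.5101,.1415,.20]))
E
```

```text
now 1.0 [ 0.274  -0.5617  0.2313] 1.0009589883246963 [-0.2 -0.7 -0.3]
off [-0.192, 0.1975, -0.1487] dr [-0.0, 0.0, -13.88]
off [-0.5205, 0.5285, 0.0313] dr [-0.0, 0.0, -13.88]
```

Call:
send_rows:
  targets:
    - {"offset": [-0.192,0.1975,-0.149],"dr": [0,0,-13.9],"claw": 1}
    - {"offset": [-0.192,0.1975,-0.149],"dr": [0,0,-13.9],"claw": 1}
    - {"offset": [-0.192,0.1975,-0.149],"dr": [0,0,-13.9],"claw": 1}
    - {"offset": [-0.192,0.1975,-0.149],"dr": [0,0,-13.9],"claw": 1}
    - {"offset": [-0.192,0.1975,-0.149],"dr": [0,0,-13.9],"claw": 1}

```text
clock: 1.62
tool_pos: [0.3599, -0.2989, 0.3812]
tcp_rot: [0.0, -0.341, 0.94, -0.0]
contact_force: [1.5, -0.3, 0.6]
finger_gap: 1.001
```

```bash
python3 - <<'E'
from go import *
R_,t=cov(.5101,.1415,.696);R_=R_@F
plan((R_,[.5101,.1415,.12]))
E
```

```text
now 1.625 [ 0.3599 -0.2989  0.3812] 1.00051634958029 [ 1.5 -0.3  0.6]
off [-0.3976, 0.2418, 0.2612] dr [-0.04, 0.02, 0.01]
```

Call:
send_rows:
  targets:
    - {"offset": [-0.2,0.12,0.0],"dr": [0,0,0],"claw": 1}
    - {"offset": [-0.2,0.12,0.0],"dr": [0,0,0],"claw": 1}
    - {"offset": [-0.2,0.12,0.0],"dr": [0,0,0],"claw": 1}
    - {"offset": [-0.2,0.12,0.0],"dr": [0,0,0],"claw": 1}
    - {"offset": [-0.24,0.146,0.03],"dr": [0,0,0],"claw": 1}

```text
clock: 2.25
tool_pos: [0.452, -0.0311, 0.3533]
tcp_rot: [0.004, -0.342, 0.94, -0.001]
contact_force: [0.8, -1.2, -0.3]
finger_gap: 1.001
```

```bash
python3 - <<'E'
from go import *
R_,t=cov(.5101,.1415,.696);R_=R_@F
plan((R_,[.5101,.1415,.12]),(R_,[.5101,.1415,.06]))
E
```

```text
now 2.25 [ 0.452  -0.0311  0.3533] 1.000840353205287 [ 0.8 -1.2 -0.3]
off [-0.1539, 0.096, 0.2338] dr [-0.25, 0.35, 0.06]
off [-0.1535, 0.0963, 0.2938] dr [-0.25, 0.35, 0.06]
```

Call:
send_rows:
  targets:
    - {"offset": [-0.154,0.096,0.15],"dr": [-0.2,0.3,0],"claw": 1}
    - {"offset": [-0.154,0.096,0.2],"dr": [-0.2,0.3,0],"claw": 1}
    - {"offset": [-0.154,0.096,0.234],"dr": [-0.2,0.3,0],"claw": 1}
    - {"offset": [-0.154,0.096,0.234],"dr": [-0.2,0.3,0],"claw": 1}
    - {"offset": [-0.154,0.096,0.234],"dr": [-0.2,0.3,0],"claw": 1}

```text
clock: 2.88
tool_pos: [0.51, 0.1426, 0.1178]
tcp_rot: [-0.0, -0.342, 0.94, -0.0]
contact_force: [0.9, -0.1, 0.7]
finger_gap: 1.0
```

```bash
python3 - <<'E'
from go import *
R_,t=cov(.5101,.1415,.696);R_=R_@F
plan((R_,[.5101,.1415,.06]),(R_,[.5101,.1415,.011]))
E
```

```text
now 2.875 [0.51   0.1426 0.1178] 1.0000976745596857 [ 0.9 -0.1  0.7]
off [0.0006, -0.0009, 0.0578] dr [-0.04, -0.01, 0.11]
off [0.0006, -0.0009, 0.1068] dr [-0.04, -0.01, 0.11]
```

Call:
send_rows:
  targets:
    - {"offset": [0.0006,-0.0009,0.04],"dr": [0,0,0.1],"claw": 1}
    - {"offset": [0.0006,-0.0009,0.07],"dr": [0,0,0.1],"claw": 1}
    - {"offset": [0.0006,-0.0009,0.09],"dr": [0,0,0.1],"claw": 1}
    - {"offset": [0.0006,-0.0009,0.1],"dr": [0,0,0.1],"claw": 1}
    - {"offset": [0.0006,-0.0009,0.1],"dr": [0,0,0.1],"claw": 1}

```text
clock: 3.5
tool_pos: [0.5101, 0.1414, 0.0176]
tcp_rot: [-0.0, -0.341, 0.94, -0.0]
contact_force: [0.8, 0.6, 0.0]
finger_gap: 0.999
```

```bash
python3 - <<'E'
from go import *
R_,t=cov(.5101,.1415,.696);R_=R_@F
for n in("side","top"):
    im,d=eyes.snapshot(n);np.savez(f"{n}1.npz",im=im,d=d)
a=load("top",1)[0][185:255,210:290,::-1];b=load("side",1)[0][205:275,240:320,::-1]
cv2.imwrite("pics/g1.png",cv2.resize(np.hstack([a,b]),None,fx=5,fy=5,interpolation=cv2.INTER_CUBIC))
plan((R_,[.5101,.1415,.011]))
E
```

```text
now 3.6 [0.5108 0.1418 0.0187] 1.002130051199319 [ 0.3  0.5 -0.3]
off [0.0007, 0.0002, 0.0077] dr [-0.06, 0.08, 0.01]
```

View pics/g1.png

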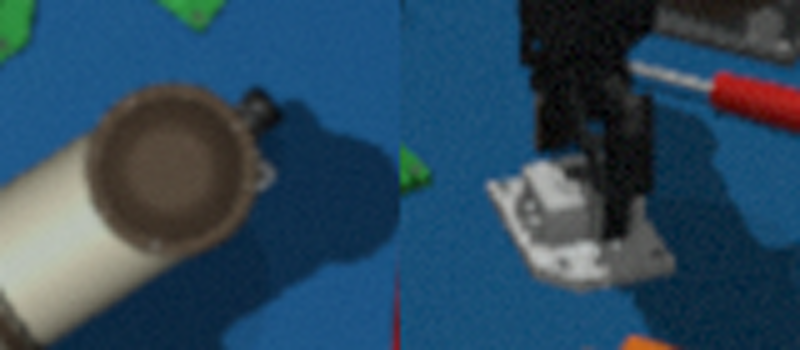

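The side view shows the fingers straddling the body, with the near finger at about (622, 235) in the crop. The top view is blocked by the arm. I go down the last 8 mm and grip.

Call:
send_rows:
  targets:
    - {"offset": [0.0007,0.0002,0.0077],"dr": [0,0,0],"claw": 1}
    - {"offset": [0.0007,0.0002,0.0077],"dr": [0,0,0],"claw": 1}
    - {"offset": [0.0007,0.0002,0.0077],"dr": [0,0,0],"claw": 0.3}
    - {"offset": [0.0007,0.0002,0.0077],"dr": [0,0,0],"claw": 0.3}
    - {"offset": [0.0007,0.0002,0.0077],"dr": [0,0,0],"claw": 0.3}
  grip_force: 60

```text
clock: 4.22
tool_pos: [0.5105, 0.1418, 0.0114]
tcp_rot: [0.001, -0.341, 0.94, -0.0]
contact_force: [-0.9, 0.9, 1.2]
finger_gap: 0.507
```

```bash
python3 - <<'E'
from go import *
R_,t=cov(.5101,.1415,.696);R_=R_@F
plan((R_,[.5101,.1415,.011]),(R_,[.5101,.1415,.09]))
E
```

```text
now 4.225 [0.5105 0.1418 0.0114] 0.5065127164150014 [-0.9  0.9  1.2]
off [0.0005, 0.0, 0.0004] dr [-0.07, 0.14, 0.03]
off [0.0003, -0.0001, -0.0786] dr [-0.07, 0.14, 0.03]
```

Call:
send_rows:
  targets:
    - {"offset": [0,0,0],"dr": [0,0,0],"claw": 0.3}
    - {"offset": [0,0,-0.02],"dr": [0,0,0],"claw": 0.3}
    - {"offset": [0,0,-0.05],"dr": [0,0,0],"claw": 0.3}
    - {"offset": [0,0,-0.1],"dr": [0,0,0],"claw": 0.3}
    - {"offset": [0,0,-0.15],"dr": [0,0,0],"claw": 0.3}

```text
clock: 4.85
tool_pos: [0.509, 0.1412, 0.1617]
tcp_rot: [-0.0, -0.341, 0.94, -0.0]
contact_force: [0.2, 1.0, -2.5]
finger_gap: 0.505
```

```bash
python3 - <<'E'
from go import *
N,t=NEST;R_=N@F
# viewing pose: tilted already, above and in front of nest
g=lambda h:t+N@np.array([0,0,.008+h])
plan((R_,[.50,.0,.32]),(R_,g(.18)))
E
```

```text
now 4.85 [0.509  0.1412 0.1617] 0.5046136235232117 [ 0.2  1.  -2.5]
off [0.0975, -0.1026, -0.1583] dr [9.57, -23.76, 43.29]
off [0.2604, -0.1627, -0.0866] dr [9.57, -23.76, 43.29]
```

```bash
python3 - <<'E'
from go import *
N,t=NEST;R_=N@F
plan((R_,[.44,.0,.27]))
E
```

```text
now 4.85 [0.509  0.1412 0.1617] 0.5046136235232117 [ 0.2  1.  -2.5]
off [0.1435, -0.0641, -0.1083] dr [9.57, -23.76, 43.29]
```

Call:
send_rows:
  targets:
    - {"offset": [0.0,0.0,-0.04],"dr": [1.9,-4.75,8.66],"claw": 0.3}
    - {"offset": [0.036,-0.016,-0.08],"dr": [3.83,-9.5,17.32],"claw": 0.3}
    - {"offset": [0.072,-0.032,-0.108],"dr": [5.74,-14.26,25.97],"claw": 0.3}
    - {"offset": [0.108,-0.048,-0.108],"dr": [7.66,-19.0,34.63],"claw": 0.3}
    - {"offset": [0.1435,-0.064,-0.108],"dr": [9.57,-23.76,43.29],"claw": 0.3}

```text
clock: 5.48
tool_pos: [0.4381, -0.0014, 0.2689]
tcp_rot: [0.217, 0.038, 0.975, -0.008]
contact_force: [0.4, -0.8, -2.1]
finger_gap: 0.503
```

```bash
python3 - <<'E'
from go import *
N,t=NEST;R_=N@F
g=lambda h:t+N@np.array([0,0,.008+h])
plan((R_,g(.13)))
E
```

```text
now 5.475 [ 0.4381 -0.0014  0.2689] 0.5032372124864777 [ 0.4 -0.8 -2.1]
off [0.0204, -0.1507, 0.0629] dr [-0.04, 0.05, -0.32]
```

Call:
send_rows:
  targets:
    - {"offset": [0.007,-0.05,0.02],"dr": [0,0,-0.3],"claw": 0.3}
    - {"offset": [0.014,-0.1,0.042],"dr": [0,0,-0.3],"claw": 0.3}
    - {"offset": [0.0204,-0.1507,0.063],"dr": [0,0,-0.3],"claw": 0.3}
    - {"offset": [0.0204,-0.1507,0.063],"dr": [0,0,-0.3],"claw": 0.3}
    - {"offset": [0.0204,-0.1507,0.063],"dr": [0,0,-0.3],"claw": 0.3}

```text
clock: 6.1
tool_pos: [0.4339, -0.1525, 0.2023]
tcp_rot: [0.216, 0.036, 0.976, -0.008]
contact_force: [0.4, 0.6, -2.9]
finger_gap: 0.514
```

```bash
python3 - <<'E'
from go import *
N,t=NEST;R_=N@F
g=lambda h:t+N@np.array([0,0,.008+h])
plan((R_,g(.13)),(R_,g(.02)))
r,p,s=cur()
for n in("side","top"):
    im,d=eyes.snapshot(n);np.savez(f"{n}2.npz",im=im,d=d)
    o=cv2.resize(im[:,:,::-1],None,fx=4,fy=4,interpolation=cv2.INTER_CUBIC)
    Rc=r.as_matrix()@F;tc=p-Rc@np.array([0,0,.008])
    for q in cover:
        k=len(q)//2
        for part in(q[:k],q[k:]):
            uv=((proj(n,part@Rc.T+tc)+.5)*4-.5);cv2.polylines(o,[np.round(uv).astype(np.int32)],True,(0,0,255),1)
    c=((proj(n,tc)[0])*4).astype(int);print(n,c)
    cv2.imwrite(f"pics/h{n}.png",o[max(c[1]-240,0):c[1]+240,max(c[0]-200,0):c[0]+200])
cv2.imwrite("pics/h.png",np.hstack([cv2.imread("pics/hside.png"),cv2.imread("pics/htop.png")]))
E
```

```text
now 6.1 [ 0.4339 -0.1525  0.2023] 0.5138547793837751 [ 0.4  0.6 -2.9]
off [-0.001, 0.0004, -0.0004] dr [-0.08, -0.06, -0.08]
off [-0.0011, 0.0006, 0.1096] dr [-0.08, -0.06, -0.08]
side [1313  625]
top [1393  984]
```

View pics/h.png

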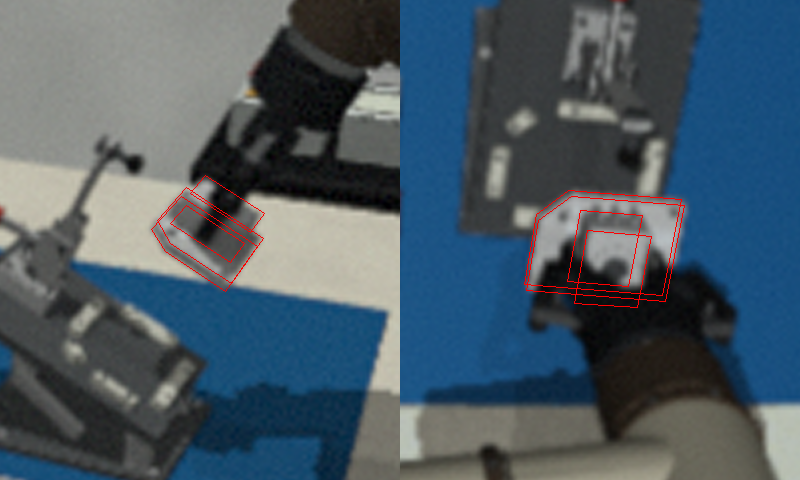

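The overlay from the arm's kinematics lands on the held cover in both views to about 1 mm, with the cut corner up and left, matching the pocket. One quick numeric fit of the residual, and of the nest rails with the same camera.

```bash
python3 - <<'E'
from go import *
from nestfit import *
r,p,s=cur();Rc=r.as_matrix()@F;tc=p-Rc@np.array([0,0,.008])
bx=(318,210,372,262);n="top";x0,y0,x1,y1=bx
im=load(n,2)[0][y0:y1,x0:x1].astype(float);g=np.clip((im[...,0]-60)/90,0,1)
w=sil(n,Rc,tc,[prism(.0115,.058,.0,.009)+[.0275,0,0]],box=bx)>.5   # x 16..39+
w=cv2.dilate(w.astype(np.uint8),np.ones((5,3)))>0
vv=np.mgrid[y0:y1,x0:x1][0]
def c(q):
    R2=Rc@Ro.from_euler("z",q[2]).as_matrix();return (((sil(n,R2,tc+Rc@np.array([q[0],q[1],0]),box=bx)-g)**2)*w).sum()
f=minimize(c,[0,0,0],method="Nelder-Mead",options=dict(initial_simplex=[[0,0,0],[.003,0,0],[0,.003,0],[0,0,.05]]));print("held-vs-FK top",f.x.round(4),round(f.fun,2),round(c([0,0,0]),2))
# nest with fixed yaw, better extents, flare 1mm ignored; top & side separately
N0=[.4928,-.1563,.078,-.072];D={n:setup(n,0,N0) for n in("top","side")}
for k,(bx,gg,ww) in D.items(): print(k,np.percentile(gg,[50,80,90,97]).round(2))
def cost(q,ns):
    R_,t=pose(q[0],q[1],.078,q[2],np.radians(25))
    rr=[box(-40-q[3]*1e3,-40,-41,41),box(40,40+q[3]*1e3,-20,20),box(q[4]*1e3,q[5]*1e3,-52-q[3]*1e3,-52),box(q[6]*1e3,q[7]*1e3,52,52+q[3]*1e3)]
    return sum((((sil(n,R_,t,rr,box=D[n][0])-D[n][1])**2)*D[n][2]).sum() for n in ns)
for ns in(("top",),("side",)):
    q=np.array([.4928,-.1563,-.072,.015,-.033,.026,-.034,.01])
    for k in range(2):
        f=minimize(cost,q,args=(ns,),method="Nelder-Mead",options=dict(initial_simplex=np.vstack([q,q+np.diag([.003,.003,.03,.003,.003,.003,.003,.003])]),maxfev=1500));q=f.x
    print(ns,q.round(4),round(f.fun,1))
E
```

```text
held-vs-FK top [-0.002  -0.0024  0.0079] 58.52 66.97
top [0.   0.   0.3  0.79]
side [0.   0.   0.52 1.  ]
('top',) [ 0.4907 -0.1589 -0.1162  0.01   -0.022   0.0276 -0.0239  0.0026] 40.6
('side',) [ 0.4914 -0.1585 -0.0957  0.0093 -0.0241  0.0378 -0.0164 -0.0021] 148.1
```

```bash
python3 - <<'E'
from go import *
from nestfit import *
N0=[.4928,-.1563,.078,-.072];R_,t=pose(*N0,np.radians(25))
rows=[]
for n in("top","side"):
    bx,g,w=setup(n,0,N0)
    im=load(n,0)[0][bx[1]:bx[3],bx[0]:bx[2],::-1]
    S=5;o=cv2.resize(im,None,fx=S,fy=S,interpolation=cv2.INTER_CUBIC);o2=o.copy()
    o2=np.clip(o2*1.2,0,255).astype(np.uint8)
    for z,col in((0,(0,0,255)),(8,(0,255,255))):
        q=np.array([[-40,-52,z],[40,-52,z],[40,32,z],[20,52,z],[-40,52,z]])/1000.
        uv=((proj(n,q@R_.T+t)-[bx[0],bx[1]]+.5)*S-.5);cv2.polylines(o2,[np.round(uv).astype(np.int32)],True,col,1)
    gm=(cv2.resize(np.dstack([g,sil(n,R_,t,rails([15,-41,41,-33,26,-34,10]),box=bx),w*.4]),None,fx=S,fy=S,interpolation=cv2.INTER_NEAREST)*255).astype(np.uint8)
    rows.append(cv2.resize(np.hstack([o2,gm]),(800,300)))
    print(n,bx)
cv2.imwrite("pics/diag.png",np.vstack(rows))
E
```

```text
top (np.int64(310), np.int64(202), np.int64(373), np.int64(252))
side (np.int64(282), np.int64(161), np.int64(336), np.int64(208))
```

View pics/diag.png

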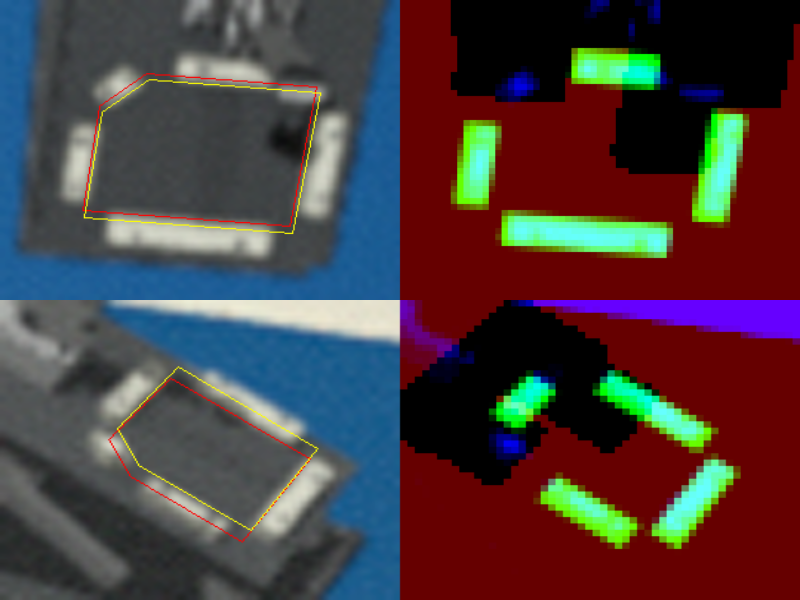

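The projected pocket outline fits the rails to about 1 mm. The automatic mask fits are contaminated by shadow and table, so I drop them and take the nest at (0.4925, -0.1572), yaw -0.072. Next I go down to 15 mm above the floor.

```bash
sed -i 's/NEST=.*/NEST=pose(.4925,-.1572,.078,-.072,np.radians(25))/' go.py; python3 - <<'E'
from go import *
N,t=NEST;R_=N@F
g=lambda h:t+N@np.array([0,0,.0084+h])
plan((R_,g(.06)),(R_,g(.015)))
E
```

```text
now 6.2 [ 0.4346 -0.1513  0.203 ] 0.5079446271258028 [ 0.1 -0.4 -3.1]
off [0.0002, -0.0017, 0.0695] dr [-0.0, 0.04, 0.08]
off [0.0002, -0.0017, 0.1145] dr [-0.0, 0.04, 0.08]
```

Call:
send_rows:
  targets:
    - {"offset": [0.0002,-0.0017,0.035],"dr": [0,0,0],"claw": 0.3}
    - {"offset": [0.0002,-0.0017,0.07],"dr": [0,0,0],"claw": 0.3}
    - {"offset": [0.0002,-0.0017,0.095],"dr": [0,0,0],"claw": 0.3}
    - {"offset": [0.0002,-0.0017,0.1145],"dr": [0,0,0],"claw": 0.3}
    - {"offset": [0.0002,-0.0017,0.1145],"dr": [0,0,0],"claw": 0.3}

```text
clock: 6.82
tool_pos: [0.485, -0.1591, 0.1049]
tcp_rot: [0.212, 0.032, 0.977, -0.002]
contact_force: [0.3, -0.5, -2.4]
finger_gap: 0.508
```

```bash
python3 - <<'E'
from go import *
N,t=NEST;R_=N@F
g=lambda h:t+N@np.array([0,0,.0084+h])
r,p,s=cur()
for n in("side","top"):
    im,d=eyes.snapshot(n);np.savez(f"{n}3.npz",im=im,d=d)
out=[]
for n,(cu,cv) in {"top":proj("top",t)[0],"side":proj("side",t)[0]}.items() if 0 else [(n,proj(n,t)[0]) for n in("top","side")]:
    S=8;a=int(cu)-25;b=int(cv)-28;o=cv2.resize(load(n,3)[0][b:b+56,a:a+50,::-1],None,fx=S,fy=S,interpolation=cv2.INTER_CUBIC);out.append(o)
cv2.imwrite("pics/i.png",np.hstack(out))
plan((R_,g(.015)),(R_,g(.0)))
E
```

```text
now 6.925 [ 0.4841 -0.1595  0.1057] 0.5030204950412782 [-0.1 -0.1 -2.7]
off [0.0042, 0.0028, 0.0053] dr [0.74, -0.41, 0.19]
off [0.0041, 0.0026, 0.0203] dr [0.74, -0.41, 0.19]
```

View pics/i.png

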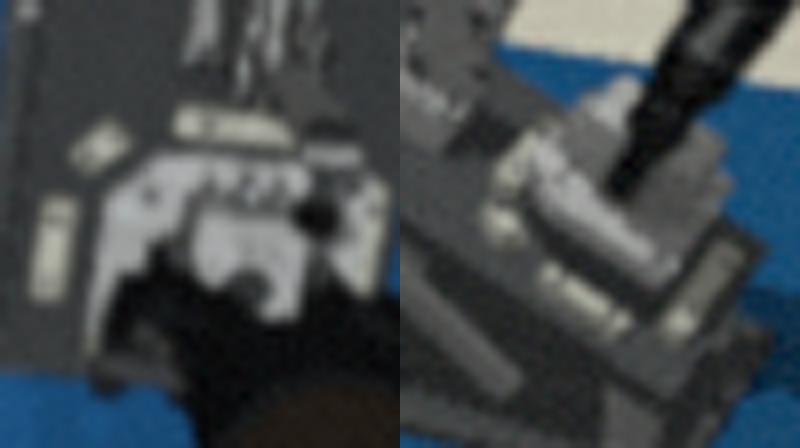

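```bash
python3 - <<'E'
from go import *
N,t=NEST;R_=N@F
g=lambda h:t+N@np.array([0,0,.0084+h])
s=cur()[2];print(np.round(s["qpos"],3),np.round(s["qd"],3),np.round(s["torque"],2))
plan((R_,g(.018)))
E
```

```text
[ 0.011  0.19  -0.793  0.136 -0.161 -1.777] [-0.009 -0.017 -0.008 -0.004  0.     0.005] [0.08 1.18 0.01]
now 6.925 [ 0.4841 -0.1595  0.1057] 0.5030204950412782 [-0.1 -0.1 -2.7]
off [0.0043, 0.0028, 0.0023] dr [0.74, -0.41, 0.19]
```

Call:
send_rows:
  targets:
    - {"offset": [0.0042,0.0028,0.002],"dr": [0.7,-0.4,0.2],"claw": 0.3}
    - {"offset": [0.0042,0.0028,0.002],"dr": [0.7,-0.4,0.2],"claw": 0.3}
    - {"offset": [0.0042,0.0028,0.002],"dr": [0.7,-0.4,0.2],"claw": 0.3}

```text
clock: 7.3
tool_pos: [0.4821, -0.1597, 0.1077]
tcp_rot: [0.213, 0.034, 0.976, -0.002]
contact_force: [0.0, -0.8, -2.3]
finger_gap: 0.507
```

```bash
python3 - <<'E'
from go import *
N,t=NEST;R_=N@F
g=lambda h:t+N@np.array([0,0,.0084+h])
s=cur()[2];print(np.round(s["qpos"],3),np.round(s["qd"],3),np.round(s["torque"],2))
plan((R_,g(.015)))
E
```

```text
[ 0.011  0.183 -0.8    0.149 -0.161 -1.794] [-0.002  0.009  0.005 -0.001  0.001  0.002] [ 0.05  1.19 -0.02]
now 7.3 [ 0.4821 -0.1597  0.1077] 0.507077277038266 [ 0.  -0.8 -2.3]
off [0.0032, 0.0032, 0.0079] dr [0.62, -0.38, -0.0]
```

Joint 5 has reached its range limit (-0.16), so the tool cannot align with the 25° tilt this low. I'll hold the cover 4° more upright, which opens joint 5. Its upper edge goes in first, and letting go settles the rest by about 5 mm.

```bash
cat >> go.py <<'E'
def seat(h,d=4,x=0,y=0,off=.0084):
    N,t=NEST;R_=N@Ro.from_euler("y",d,degrees=True).as_matrix()
    return R_@F,t+N@np.array([x,y,h])+R_@np.array([0,0,off])
E
python3 - <<'E'
from go import *
plan(seat(.025),seat(.014),seat(.0035))
E
```

```text
now 7.3 [ 0.4821 -0.1597  0.1077] 0.507077277038266 [ 0.  -0.8 -2.3]
off [0.0027, 0.0033, -0.0021] dr [0.62, 3.62, 0.02]
off [0.0026, 0.0032, 0.0089] dr [0.62, 3.62, 0.02]
off [0.0026, 0.0031, 0.0194] dr [0.62, 3.62, 0.02]
```

Call:
send_rows:
  targets:
    - {"offset": [0.0027,0.0033,-0.002],"dr": [0.6,3.6,0],"claw": 0.3}
    - {"offset": [0.0027,0.0033,-0.002],"dr": [0.6,3.6,0],"claw": 0.3}
    - {"offset": [0.0027,0.0033,-0.002],"dr": [0.6,3.6,0],"claw": 0.3}

```text
clock: 7.68
tool_pos: [0.4787, -0.1563, 0.1082]
tcp_rot: [0.182, 0.035, 0.983, -0.006]
contact_force: [0.1, -0.2, -2.6]
finger_gap: 0.51
```

```bash
python3 - <<'E'
from go import *
print(np.round(cur()[2]["qpos"],3))
plan(seat(.025),seat(.012),seat(.0035))
E
```

```text
[ 0.026  0.186 -0.761  0.135 -0.261 -1.792]
now 7.675 [ 0.4787 -0.1563  0.1082] 0.5103354886871524 [ 0.1 -0.2 -2.6]
off [-0.0003, 0.0001, -0.0002] dr [0.03, 0.04, 0.0]
off [-0.0012, 0.0001, 0.0128] dr [0.03, 0.04, 0.0]
off [-0.0018, 0.0001, 0.0213] dr [0.03, 0.04, 0.0]
```

Call:
send_rows:
  targets:
    - {"offset": [-0.0006,0,0.006],"dr": [0,0,0],"claw": 0.3}
    - {"offset": [-0.0012,0,0.0128],"dr": [0,0,0],"claw": 0.3}
    - {"offset": [-0.0012,0,0.0128],"dr": [0,0,0],"claw": 0.3}

```text
clock: 8.05
tool_pos: [0.484, -0.1568, 0.0956]
tcp_rot: [0.181, 0.035, 0.983, -0.006]
contact_force: [0.1, -1.7, -3.3]
finger_gap: 0.51
```

```bash
python3 - <<'E'
from go import *
N,t=NEST;s=cur()[2];print(np.round(s["qpos"],3), "F nest",N.T@s["contact_force"])
plan(seat(.008),seat(.0035),seat(.002,2))
E
```

```text
[ 0.023  0.217 -0.77   0.153 -0.223 -1.809] F nest [-1.15821774 -1.647829   -3.08000974]
now 8.05 [ 0.484  -0.1568  0.0956] 0.5099488354243533 [ 0.1 -1.7 -3.3]
off [-0.0011, 0.0002, 0.0031] dr [0.01, -0.08, -0.0]
off [-0.0014, 0.0002, 0.0076] dr [0.01, -0.08, -0.0]
off [-0.0012, 0.0002, 0.0091] dr [0.01, -2.08, -0.0]
```

Call:
send_rows:
  targets:
    - {"offset": [-0.0011,0,0.0031],"dr": [0,0,0],"claw": 0.3}
    - {"offset": [-0.0011,0,0.0031],"dr": [0,0,0],"claw": 0.3}

```text
clock: 8.3
tool_pos: [0.4861, -0.157, 0.0929]
tcp_rot: [0.181, 0.035, 0.983, -0.006]
contact_force: [0.3, 0.1, -2.5]
finger_gap: 0.502
```

```bash
python3 - <<'E'
from go import *
N,t=NEST;s=cur()[2];print(np.round(s["qpos"],3), "F nest",N.T@s["contact_force"],s["torque"])
plan(seat(.0035),seat(.002,2))
E
```

```text
[ 0.022  0.225 -0.77   0.157 -0.215 -1.813] F nest [-0.80522579  0.13125365 -2.37501818] [ 0.09106199  1.05281381 -0.00996758]
now 8.3 [ 0.4861 -0.157   0.0929] 0.5019926623473971 [ 0.3  0.1 -2.5]
off [-0.0004, 0.0002, 0.0043] dr [0.01, -0.1, -0.0]
off [-0.0002, 0.0002, 0.0058] dr [0.01, -2.1, -0.0]
```

No contact yet. Next I lower to the +x edge touching the floor while reducing the tilt to 2°.

Call:
send_rows:
  targets:
    - {"offset": [-0.0004,0.0002,0.0025],"dr": [0,0,0],"claw": 0.3}
    - {"offset": [-0.0003,0.0002,0.0045],"dr": [0,-1,0],"claw": 0.3}
    - {"offset": [-0.0002,0.0002,0.0052],"dr": [0,-2,0],"claw": 0.3}

```text
clock: 8.68
tool_pos: [0.4868, -0.1581, 0.0894]
tcp_rot: [0.194, 0.034, 0.98, -0.004]
contact_force: [-0.4, 15.2, -9.4]
finger_gap: 0.507
```

```bash
python3 - <<'E'
from go import *
N,t=NEST;s=cur()[2];print(np.round(s["qpos"],3), "F nest",N.T@s["contact_force"],s["torque"])
for n in("side","top"):
    im,d=eyes.snapshot(n);np.savez(f"{n}4.npz",im=im,d=d)
plan(seat(.002,2),seat(.001,1))
E
```

```text
[ 0.015  0.23  -0.793  0.168 -0.161 -1.817] F nest [-5.37896664 15.13988964 -7.91357876] [4.59204868 2.12301903 1.77202336]
now 8.775 [ 0.4869 -0.158   0.0895] 0.5087992971379162 [-2.   8.3 -6.2]
off [-0.0006, 0.0012, 0.0024] dr [0.38, -0.62, -0.02]
off [-0.0005, 0.0012, 0.0034] dr [0.38, -1.62, -0.03]
```

```bash
python3 - <<'E'
from go import *
plan(seat(.004,3.5,0,.0007),seat(.003,3.5,0,.0007))
E
```

```text
now 8.775 [ 0.4869 -0.158   0.0895] 0.5087992971379162 [-2.   8.3 -6.2]
off [-0.0007, 0.0019, 0.0004] dr [0.38, 0.88, -0.02]
off [-0.0008, 0.0019, 0.0014] dr [0.38, 0.88, -0.02]
```

Call:
send_rows:
  targets:
    - {"offset": [-0.0007,0.0019,0.0],"dr": [0.4,0.9,0],"claw": 0.3}
    - {"offset": [-0.0008,0.0019,0.0014],"dr": [0.4,0.9,0],"claw": 0.3}
    - {"offset": [-0.0008,0.0019,0.0014],"dr": [0.4,0.9,0],"claw": 0.3}

```text
clock: 9.15
tool_pos: [0.4882, -0.1562, 0.0884]
tcp_rot: [0.186, 0.036, 0.982, -0.007]
contact_force: [0.0, -0.2, -3.1]
finger_gap: 0.506
```

```bash
python3 - <<'E'
from go import *
N,t=NEST;s=cur()[2];print(np.round(s["qpos"],3), "F nest",N.T@s["contact_force"],s["torque"])
plan(seat(.003,3.5,0,.0007))
E
```

```text
[ 0.022  0.234 -0.795  0.203 -0.172 -1.859] F nest [-1.2600103  -0.23676351 -2.8393097 ] [ 0.0484529   1.01691088 -0.00292336]
now 9.15 [ 0.4882 -0.1562  0.0884] 0.5057685887744194 [ 0.  -0.2 -3.1]
off [-0.0, 0.0, -0.0001] dr [-0.02, -0.02, -0.03]
```

The pose is reached and nothing touches. The cover is 1 to 5 mm above the floor, inside the rails. Releasing.

Call:
send_rows:
  targets:
    - {"offset": [0,0,0],"dr": [0,0,0],"claw": 0.65}
    - {"offset": [0,0,0],"dr": [0,0,0],"claw": 0.75}
    - {"offset": [0,0,0],"dr": [0,0,0],"claw": 0.8}

```text
clock: 9.52
tool_pos: [0.4886, -0.1563, 0.0888]
tcp_rot: [0.187, 0.036, 0.982, -0.007]
contact_force: [1.0, 0.6, 0.4]
finger_gap: 0.801
```

```bash
python3 - <<'E'
from go import *
N,t=NEST;s=cur()[2];print("F nest",N.T@s["contact_force"])
plan(seat(.03,3.5,0,.0007),seat(.09,3.5,-.01,.0007),seat(.14,3.5,-.04,.0007))
E
```

```text
F nest [ 1.05981276  0.69092203 -0.03549454]
now 9.525 [ 0.4886 -0.1563  0.0888] 0.8010696123309231 [1.  0.6 0.4]
off [0.0021, 0.0, -0.0268] dr [-0.01, 0.05, -0.03]
off [0.0157, 0.0, -0.0861] dr [-0.01, 0.05, -0.03]
off [0.0487, -0.0, -0.1342] dr [-0.01, 0.05, -0.03]
```

Call:
send_rows:
  targets:
    - {"offset": [0.002,0,-0.027],"dr": [0,0,0],"claw": 0.8}
    - {"offset": [0.0157,0,-0.086],"dr": [0,0,0],"claw": 0.8}
    - {"offset": [0.0487,0,-0.134],"dr": [0,0,0],"claw": 0.8}
    - {"offset": [0.07,-0.06,-0.134],"dr": [0,0,0],"claw": 0.8}
    - {"offset": [0.08,-0.12,-0.15],"dr": [0,0,0],"claw": 0.8}

```text
clock: 10.15
tool_pos: [0.355, -0.2526, 0.1983]
tcp_rot: [0.188, 0.033, 0.982, -0.007]
contact_force: [1.4, -0.5, 0.4]
finger_gap: 0.801
```

```bash
cat > seated.py <<'E'
import sys
from go import *
i=int(sys.argv[1]);N,t=NEST
out=[]
for n in("top","side"):
    im,d=eyes.snapshot(n);np.savez(f"{n}{i}.npz",im=im,d=d);W=(cloud(n,d)-t)@N  # nest coords
    m=(abs(W[...,0])<.034)&(abs(W[...,1])<.046)&(W[...,2]>-.01)&(W[...,2]<.06)
    A=W[m];A=A[(A[:,2]<.02)&((abs(A[:,1])>.026))]
    fl=A[(A[:,2]>.003)]
    if len(fl)>20:
        c,res=np.linalg.lstsq(np.c_[fl[:,:2],np.ones(len(fl))],fl[:,2],rcond=None)[:2];print(n,"flange plane slopes",c.round(4),len(fl))
    B=W[(abs(W[...,0])<.024)&(abs(W[...,1])<.018)&(W[...,2]>.02)&(W[...,2]<.06)];print(n,"top z",np.median(B[:,2]) if len(B) else None,len(B))
    if len(B)>20: print("  top slopes",np.linalg.lstsq(np.c_[B[:,:2],np.ones(len(B))],B[:,2],rcond=None)[0].round(4))
    cu,cv=proj(n,t+N@[.01,0,.02])[0];S=8;a=int(cu)-25;b=int(cv)-30;o=cv2.resize(im[b:b+56,a:a+50,::-1],None,fx=S,fy=S,interpolation=cv2.INTER_CUBIC)
    for q in cover:
        k=len(q)//2;uv=(proj(n,q[k:]@N.T+t)-[a,b]+.5)*S-.5;cv2.polylines(o,[np.round(uv).astype(np.int32)],True,(0,0,255),1)
    out.append(o)
cv2.imwrite(f"pics/seat{i}.png",np.hstack(out))
E
python3 seated.py 5
```

```text
top flange plane slopes [-0.0031 -0.0021  0.009 ] 197
top top z 0.04065145967167693 178
  top slopes [-0.064  -0.0241  0.0405]
side flange plane slopes [-0.0241 -0.0111  0.0092] 69
side top z 0.04056820293097636 77
  top slopes [-0.0127 -0.0112  0.0403]
```

View pics/seat5.png

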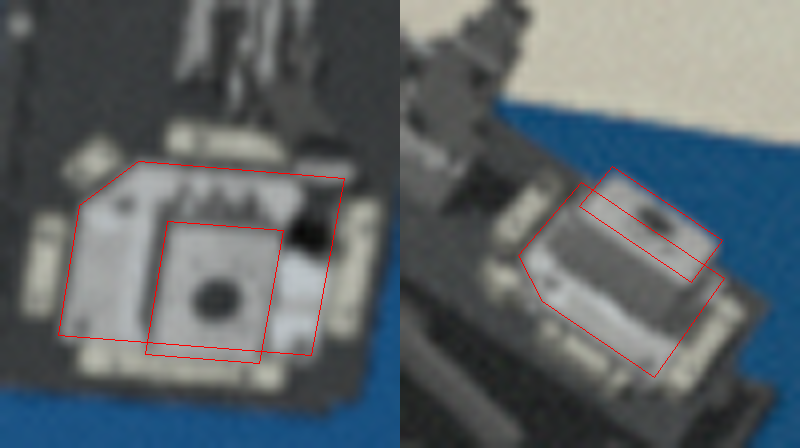

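Seated: in both views the flange plane lies at nest z = 9 mm with slope about 0 and the top is at 40.6 mm. The outline matches, and the cut corner is in its corner. Next is the handle: I rise and pass over the clamp to above the grip.

```bash
cat >> go.py <<'E'
def grip(x,z,d,back=0,adv=.016):
    N,t=NEST;R_=N@Ro.from_euler("y",d,degrees=True).as_matrix()@F
    return R_,t+N@np.array([x/1e3,.0007,z/1e3])+R_[:,2]*(adv-back)
E
python3 - <<'E'
from go import *
R_=grip(187,41,20)[0]
plan((R_,[.42,-.25,.42]),(R_,[.64,-.2,.42]),grip(187,41,20,.1))
im,d=load("top",5);W=cloud("top",d);i=im.astype(int);m=(i[...,0]>110)&(i[...,1]<60)&(W[...,0]>.58)&(W[...,2]>.1)
q=(W[m]-NEST[1])@NEST[0];print("red nest",q.mean(0),q.min(0),q.max(0),m.sum())
E
```

```text
now 10.25 [ 0.3548 -0.2584  0.1991] 0.796029951034176 [ 0.7 -0.1  0.2]
off [-0.1417, 0.0134, -0.1814] dr [-0.26, 16.77, -0.61]
off [-0.3414, 0.0815, -0.1017] dr [-0.26, 16.77, -0.61]
off [-0.2834, 0.1145, 0.0281] dr [-0.26, 16.77, -0.61]
red nest [ 0.18993944 -0.00069173  0.04922093] [ 0.15609323 -0.0071601   0.04148557] [0.22290716 0.00524171 0.05561754] 99
```

Call:
send_rows:
  targets:
    - {"offset": [-0.142,0.013,-0.181],"dr": [0,8,-0.5],"claw": 0.6}
    - {"offset": [-0.142,0.013,-0.181],"dr": [0,16.8,-0.6],"claw": 0.6}
    - {"offset": [-0.142,0.013,-0.181],"dr": [-0.2,16.8,-0.6],"claw": 0.6}
    - {"offset": [-0.142,0.013,-0.181],"dr": [-0.2,16.8,-0.6],"claw": 0.6}
    - {"offset": [-0.2,0.033,-0.16],"dr": [-0.2,16.8,-0.6],"claw": 0.6}

```text
clock: 10.88
tool_pos: [0.4824, -0.2367, 0.4287]
tcp_rot: [0.05, 0.037, 0.998, -0.004]
contact_force: [0.5, -0.6, 0.1]
finger_gap: 0.6
```

```bash
python3 - <<'E'
from go import *
R_=grip(187,41,20)[0]
print(np.round(cur()[2]["qpos"],3))
plan((R_,[.655,-.19,.42]),grip(187,41,20,.1))
E
```

```text
[-0.156  0.11   0.118 -0.004 -1.479 -1.489]
now 10.875 [ 0.4824 -0.2367  0.4287] 0.5999475463997577 [ 0.5 -0.6  0.1]
off [-0.167, 0.0595, 0.0251] dr [-0.28, 0.7, -0.13]
off [-0.1333, 0.0818, 0.1645] dr [-0.28, 0.7, -0.13]
```

Call:
send_rows:
  targets:
    - {"offset": [-0.06,0.02,0.0],"dr": [0,0.5,0],"claw": 0.5}
    - {"offset": [-0.12,0.04,0.01],"dr": [-0.3,0.7,0],"claw": 0.5}
    - {"offset": [-0.165,0.065,0.03],"dr": [-0.3,0.7,-0.1],"claw": 0.5}
    - {"offset": [-0.15,0.082,0.08],"dr": [-0.3,0.7,-0.1],"claw": 0.5}
    - {"offset": [-0.14,0.082,0.135],"dr": [-0.3,0.7,-0.1],"claw": 0.5}

```text
clock: 11.5
tool_pos: [0.6418, -0.1644, 0.3055]
tcp_rot: [0.044, 0.035, 0.998, -0.001]
contact_force: [0.9, -1.0, -0.3]
finger_gap: 0.501
```

```bash
python3 - <<'E'
from go import *
print(np.round(cur()[2]["qpos"],3))
plan(grip(187,41,20,.1),grip(187,41,20,.03),grip(187,41,20))
E
```

```text
[-0.005  0.369  0.163  0.006 -1.278 -1.638]
now 11.5 [ 0.6418 -0.1644  0.3055] 0.5012629195601659 [ 0.9 -1.  -0.3]
off [0.007, -0.0029, 0.0271] dr [0.02, -0.0, 0.1]
off [0.007, -0.0029, 0.0971] dr [0.02, -0.0, 0.1]
off [0.007, -0.0029, 0.1271] dr [0.02, -0.0, 0.1]
```

Call:
send_rows:
  targets:
    - {"offset": [0.007,-0.003,0.04],"dr": [0,0,0],"claw": 0.5}
    - {"offset": [0.007,-0.003,0.08],"dr": [0,0,0],"claw": 0.5}
    - {"offset": [0.007,-0.003,0.11],"dr": [0,0,0.1],"claw": 0.5}
    - {"offset": [0.007,-0.003,0.127],"dr": [0,0,0.1],"claw": 0.5}
    - {"offset": [0.007,-0.003,0.127],"dr": [0,0,0.1],"claw": 0.5}

```text
clock: 12.12
tool_pos: [0.6454, -0.1671, 0.177]
tcp_rot: [0.042, 0.036, 0.998, -0.001]
contact_force: [-0.1, -0.3, 0.8]
finger_gap: 0.501
```

```bash
python3 - <<'E'
from go import *
plan(grip(187,41,20))
im,d=eyes.snapshot("side");np.savez("side6.npz",im=im,d=d)
c=proj("side",grip(187,41,20)[1])[0].astype(int);o=im[c[1]-50:c[1]+40,c[0]-50:c[0]+70,::-1];cv2.imwrite("pics/k.png",cv2.resize(o,None,fx=5,fy=5,interpolation=cv2.INTER_CUBIC))
E
```

```text
now 12.125 [ 0.6454 -0.1671  0.177 ] 0.5010571712961931 [-0.1 -0.3  0.8]
off [-0.0005, -0.0005, -0.0012] dr [0.01, -0.16, 0.03]
```

View pics/k.png

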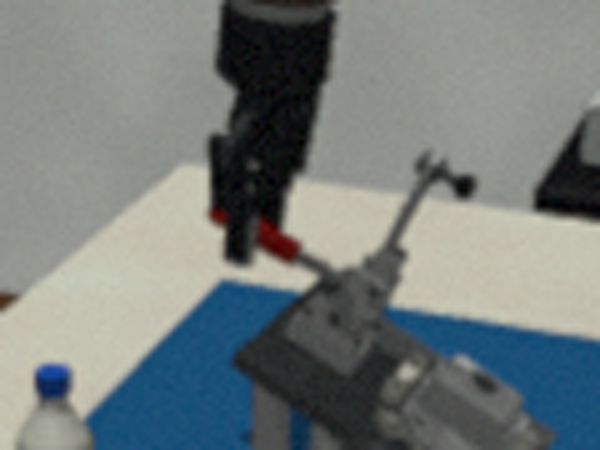

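The fingers straddle the red grip at crop (240, 225). The clamp is still open and the cover seated. Pinching.

Call:
send_rows:
  targets:
    - {"offset": [0,0,0],"dr": [0,0,0],"claw": 0}
    - {"offset": [0,0,0],"dr": [0,0,0],"claw": 0}
    - {"offset": [0,0,0],"dr": [0,0,0],"claw": 0}
    - {"offset": [0,0,0],"dr": [0,0,0],"claw": 0}
  grip_force: 50

```text
clock: 12.68
tool_pos: [0.6471, -0.1677, 0.1803]
tcp_rot: [0.045, 0.036, 0.998, -0.002]
contact_force: [2.2, -0.5, 4.5]
finger_gap: 0.162
```

```bash
python3 - <<'E'
from go import *
plan(grip(187,41,20),grip(189,58,20),grip(190,75,20),grip(187.5,86.5,18),grip(184,98,16))
E
```

```text
now 12.675 [ 0.6471 -0.1677  0.1803] 0.1615725017543728 [ 2.2 -0.5  4.5]
off [0.0016, 0.0001, 0.002] dr [-0.04, 0.21, 0.04]
off [0.0055, 0.0001, -0.0147] dr [-0.04, 0.21, 0.04]
off [0.0103, 0.0001, -0.0311] dr [-0.04, 0.21, 0.04]
off [0.016, 0.0001, -0.041] dr [-0.04, -1.79, 0.04]
off [0.0226, 0.0001, -0.0507] dr [-0.04, -3.79, 0.04]
```

Call:
send_rows:
  targets:
    - {"offset": [0.003,0,-0.007],"dr": [0,0,0],"claw": 0}
    - {"offset": [0.0055,0,-0.0147],"dr": [0,0,0],"claw": 0}
    - {"offset": [0.0103,0,-0.031],"dr": [0,0,0],"claw": 0}
    - {"offset": [0.016,0,-0.041],"dr": [0,-1.8,0],"claw": 0}
    - {"offset": [0.0226,0,-0.051],"dr": [0,-3.8,0],"claw": 0}

```text
clock: 13.3
tool_pos: [0.6195, -0.1657, 0.2282]
tcp_rot: [0.079, 0.036, 0.996, -0.003]
contact_force: [1.5, -2.5, -7.2]
finger_gap: 0.166
```

```bash
python3 - <<'E'
from go import *
print(np.round(cur()[2]["qpos"],3),(NEST[0].T@(cur()[1]-NEST[1])*1e3).round(1))
plan(grip(184,98,16),grip(178.5,109.5,14),grip(172,120,12),grip(163,131,10),grip(153,140,8))
E
```

```text
[-0.004  0.339 -0.084  0.013 -0.99  -1.645] [178.8   0.7  82.4]
now 13.3 [ 0.6195 -0.1657  0.2282] 0.16637609127637995 [ 1.5 -2.5 -7.2]
off [-0.0007, 0.0, -0.0005] dr [-0.01, 0.07, 0.02]
off [0.0072, 0.0, -0.01] dr [-0.01, -1.93, 0.02]
off [0.0158, 0.0, -0.0184] dr [-0.01, -3.93, 0.02]
off [0.0269, 0.0, -0.0265] dr [-0.01, -5.93, 0.02]
off [0.0384, 0.0, -0.0325] dr [-0.01, -7.93, 0.02]
```

Call:
send_rows:
  targets:
    - {"offset": [0.0036,0,-0.005],"dr": [0,-1,0],"claw": 0}
    - {"offset": [0.0072,0,-0.01],"dr": [0,-1.9,0],"claw": 0}
    - {"offset": [0.0158,0,-0.0184],"dr": [0,-3.9,0],"claw": 0}
    - {"offset": [0.027,0,-0.0265],"dr": [0,-5.9,0],"claw": 0}
    - {"offset": [0.0384,0,-0.0325],"dr": [0,-7.9,0],"claw": 0}

```text
clock: 13.92
tool_pos: [0.575, -0.1623, 0.2529]
tcp_rot: [0.147, 0.036, 0.989, -0.005]
contact_force: [5.0, -2.0, -9.9]
finger_gap: 0.167
```

```bash
python3 - <<'E'
from go import *
print(np.round(cur()[2]["qpos"],3),(NEST[0].T@(cur()[1]-NEST[1])*1e3).round(1))
plan(grip(153,140,8),grip(144.5,145.5,7),grip(136,150,6),grip(126,155,5),grip(117,157,4))
E
```

```text
[ 0.007  0.187 -0.26   0.031 -0.831 -1.667] [148.8   0.9 123.5]
now 13.925 [ 0.575  -0.1623  0.2529] 0.16714822080324038 [ 5.  -2.  -9.9]
off [-0.0019, -0.0002, -0.0009] dr [0.02, -0.13, -0.01]
off [0.0071, -0.0002, -0.0051] dr [0.02, -1.13, -0.01]
off [0.0158, -0.0002, -0.0084] dr [0.02, -2.13, -0.01]
off [0.0262, -0.0002, -0.0119] dr [0.02, -3.13, -0.01]
off [0.0351, -0.0002, -0.0127] dr [0.02, -4.13, -0.01]
```

Call:
send_rows:
  targets:
    - {"offset": [0.0035,0,-0.003],"dr": [0,-0.6,0],"claw": 0}
    - {"offset": [0.0071,0,-0.005],"dr": [0,-1.1,0],"claw": 0}
    - {"offset": [0.0158,0,-0.0084],"dr": [0,-2.1,0],"claw": 0}
    - {"offset": [0.0262,0,-0.0119],"dr": [0,-3.1,0],"claw": 0}
    - {"offset": [0.0351,0,-0.0127],"dr": [0,-4.1,0],"claw": 0}

```text
clock: 14.55
tool_pos: [0.538, -0.1594, 0.2541]
tcp_rot: [0.182, 0.035, 0.983, -0.006]
contact_force: [8.0, -3.3, -9.4]
finger_gap: 0.162
```

```bash
python3 - <<'E'
from go import *
N,t=NEST;s=cur()[2]
print(np.round(s["qpos"],3),(N.T@(cur()[1]-t)*1e3).round(1),"F nest",N.T@s["contact_force"])
plan(grip(117,157,4),grip(111,157.5,4),grip(105,158,4),grip(98,158,4),grip(90,157,4))
E
```

```text
[ 0.018  0.093 -0.395  0.048 -0.718 -1.691] [115.8   1.1 140.4] F nest [  3.428454    -2.68601392 -12.01576831]
now 14.55 [ 0.538  -0.1594  0.2541] 0.16190042870346116 [ 8.  -3.3 -9.4]
off [-0.0001, -0.0004, -0.0007] dr [0.03, -0.0, 0.01]
off [0.0059, -0.0004, -0.0008] dr [0.03, -0.0, 0.01]
off [0.012, -0.0004, -0.0008] dr [0.03, -0.0, 0.01]
off [0.0189, -0.0004, -0.0004] dr [0.03, -0.0, 0.01]
off [0.0268, -0.0004, 0.0012] dr [0.03, -0.0, 0.01]
```

Call:
send_rows:
  targets:
    - {"offset": [0.003,0,-0.0005],"dr": [0,0,0],"claw": 0}
    - {"offset": [0.006,0,-0.0005],"dr": [0,0,0],"claw": 0}
    - {"offset": [0.009,0,-0.0005],"dr": [0,0,0],"claw": 0}
    - {"offset": [0.012,0,-0.0005],"dr": [0,0,0],"claw": 0}

```text
clock: 15.05
tool_pos: [0.5291, -0.1587, 0.252]
tcp_rot: [0.185, 0.035, 0.982, -0.007]
contact_force: [8.0, -4.2, -6.7]
finger_gap: 0.165
```

```bash
python3 - <<'E'
from go import *
N,t=NEST;s=cur()[2]
print((N.T@(cur()[1]-t)*1e3).round(1),"F nest",N.T@s["contact_force"])
im,d=eyes.snapshot("side");np.savez("side7.npz",im=im,d=d)
c=proj("side",t+N@[.09,0,.09])[0].astype(int);o=im[c[1]-50:c[1]+50,c[0]-50:c[0]+60,::-1];cv2.imwrite("pics/l.png",cv2.resize(o,None,fx=5,fy=5,interpolation=cv2.INTER_CUBIC))
E
```

```text
[106.7   1.1 142.2] F nest [ 4.62840207 -3.59917806 -9.56358625]
```

View pics/l.png

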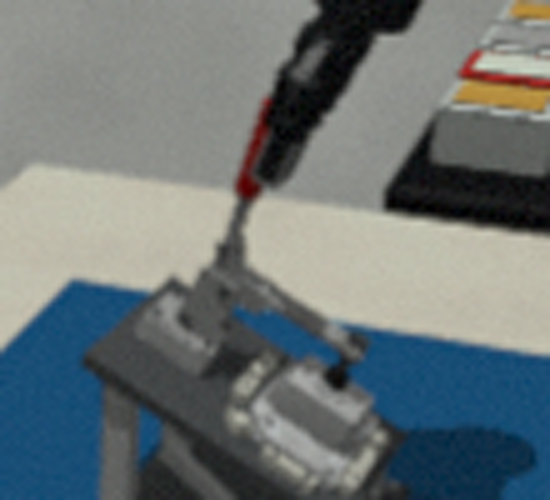

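The arm is nearly down, with the tip over the cap at (340, 375) and the cover seated. The handle slipped a few mm behind in the fingers, so I keep pulling until it stops.

Call:
send_rows:
  targets:
    - {"offset": [0.003,0,0],"dr": [0,0,0],"claw": 0}
    - {"offset": [0.006,0,0],"dr": [0,0,0],"claw": 0}
    - {"offset": [0.009,0,0.0],"dr": [0,0,0],"claw": 0}

```text
clock: 15.48
tool_pos: [0.5234, -0.1582, 0.2501]
tcp_rot: [0.188, 0.034, 0.982, -0.007]
contact_force: [11.9, -4.6, -8.5]
finger_gap: 0.168
```

Call:
send_rows:
  targets:
    - {"offset": [0.003,0,0],"dr": [0,0,0],"claw": 0}
    - {"offset": [0.006,0,0],"dr": [0,0,0],"claw": 0}

```text
clock: 15.72
tool_pos: [0.5209, -0.1579, 0.2491]
tcp_rot: [0.191, 0.033, 0.981, -0.007]
contact_force: [14.9, -5.0, -11.0]
finger_gap: 0.165
```

```bash
python3 - <<'E'
from go import *
N,t=NEST;s=cur()[2]
print((N.T@(cur()[1]-t)*1e3).round(1),"F nest",N.T@s["contact_force"],s["finger_gap"])
im,d=eyes.snapshot("side")
i=im.astype(int);W=(cloud("side",d)-t)@N;m=(i[...,0]>90)&(i[...,1]<50)&(abs(W[...,1])<.05)&(W[...,2]>.1)&(W[...,0]<.25);q=W[m];print("red",q.mean(0).round(4) if len(q) else 0,len(q))
if len(q)>5:
    c=np.polyfit(q[:,2],q[:,0],1);print("handle lean deg",np.degrees(np.arctan(c[0])),"x at z",np.polyval(c,.158))
E
```

```text
[ 98.    1.3 143.1] F nest [  9.1570243   -3.8687577  -16.43548055] 0.16507355051455685
red [0.1166 0.0068 0.1512] 20
handle lean deg 5.467067418574689 x at z 0.11726047882827721
```

Call:
send_rows:
  targets:
    - {"offset": [0.005,0,0],"dr": [0,0,0],"claw": 0}
    - {"offset": [0.01,0,0],"dr": [0,0,0],"claw": 0}
    - {"offset": [0.014,0,0.001],"dr": [0,0,0],"claw": 0}

```text
clock: 16.15
tool_pos: [0.5117, -0.1572, 0.2447]
tcp_rot: [0.195, 0.033, 0.98, -0.008]
contact_force: [13.5, -5.2, -8.9]
finger_gap: 0.16
```

```bash
cat > hl.py <<'E'
from go import *
N,t=NEST;s=cur()[2]
print((N.T@(cur()[1]-t)*1e3).round(1),"F nest",N.T@s["contact_force"],s["finger_gap"])
im,d=eyes.snapshot("side")
i=im.astype(int);W=(cloud("side",d)-t)@N;m=(i[...,0]>90)&(i[...,1]<50)&(abs(W[...,1])<.05)&(W[...,2]>.1)&(W[...,0]<.25);q=W[m];print("red",q.mean(0).round(4) if len(q) else 0,len(q))
if len(q)>5:
    c=np.polyfit(q[:,2],q[:,0],1);print("handle lean deg",np.degrees(np.arctan(c[0])),"x at z",np.polyval(c,.158))
E
python3 hl.py
```

```text
[ 87.8   1.4 143. ] F nest [  8.72922804  -4.26191254 -13.94260548] 0.16025447919272803
red [0.1081 0.0086 0.1536] 23
handle lean deg -1.4324941976720738 x at z 0.10795162117816497
```

Call:
send_rows:
  targets:
    - {"offset": [0.005,0,0],"dr": [0,0,0],"claw": 0}
    - {"offset": [0.01,0,0],"dr": [0,0,0],"claw": 0}
    - {"offset": [0.014,0,0.001],"dr": [0,0,0],"claw": 0}

```text
clock: 16.58
tool_pos: [0.5092, -0.1567, 0.2435]
tcp_rot: [0.206, 0.031, 0.978, -0.009]
contact_force: [36.1, -13.9, -18.9]
finger_gap: 0.163
```

```bash
python3 hl.py
```

```text
[ 85.    1.7 143. ] F nest [ 25.54795746 -11.2465931  -32.7140354 ] 0.16281315874179217
red [0.1049 0.0083 0.1536] 30
handle lean deg -2.9968801456857315 x at z 0.10464812615105257
```

The force jumped to 36 N and the grip is at x = 105 mm: it is on the stop. I open, then back off along the tool axis.

Call:
send_rows:
  targets:
    - {"offset": [-0.003,0,0],"dr": [0,0,0],"claw": 0.3}
    - {"offset": [-0.003,0,0],"dr": [0,0,0],"claw": 0.5}
    - {"offset": [-0.003,0,0],"dr": [0,0,0],"claw": 0.6}
    - {"offset": [-0.003,0,0],"dr": [0,0,0],"claw": 0.6}

```text
clock: 17.12
tool_pos: [0.5113, -0.1568, 0.2448]
tcp_rot: [0.206, 0.031, 0.978, -0.009]
contact_force: [-0.2, -1.0, 0.3]
finger_gap: 0.602
```

Call:
send_rows:
  targets:
    - {"offset": [0,0,-0.03],"dr": [0,0,0],"claw": 0.6}
    - {"offset": [0,0,-0.07],"dr": [0,0,0],"claw": 0.6}
    - {"offset": [0,0,-0.12],"dr": [0,0,0],"claw": 0.6}
    - {"offset": [0.04,-0.04,-0.14],"dr": [0,0,0],"claw": 0.6}
    - {"offset": [0.08,-0.08,-0.14],"dr": [0,0,0],"claw": 0.6}

```text
clock: 17.75
tool_pos: [0.3759, -0.228, 0.3431]
tcp_rot: [0.209, 0.029, 0.978, -0.009]
contact_force: [0.2, -0.1, -0.2]
finger_gap: 0.597
```

```bash
python3 hl.py; python3 - <<'E'
from go import *
N,t=NEST
out=[]
for n in("top","side"):
    im,d=eyes.snapshot(n);np.savez(f"{n}8.npz",im=im,d=d);W=(cloud(n,d)-t)@N
    m=(abs(W[...,0])<.034)&(abs(W[...,1])<.046)&(abs(W[...,1])>.026)&(W[...,2]>.003)&(W[...,2]<.016);fl=W[m]
    print(n,"flange",np.linalg.lstsq(np.c_[fl[:,:2],np.ones(len(fl))],fl[:,2],rcond=None)[0].round(4),len(fl))
    c=proj(n,t+N@[.06,0,.06])[0].astype(int);out.append(cv2.resize(im[c[1]-45:c[1]+45,c[0]-40:c[0]+40,::-1],None,fx=5,fy=5,interpolation=cv2.INTER_CUBIC))
cv2.imwrite("pics/fin.png",np.hstack(out))
E
```

```text
[ 11.2 -79.  287.2] F nest [ 0.13766497 -0.10071725 -0.23636228] 0.5968079139799711
red [0.1076 0.0079 0.1679] 35
handle lean deg -5.0285324319638995 x at z 0.10848859555097422
top flange [ 0.0055 -0.0014  0.0087] 213
side flange [-0.0227 -0.0183  0.0089] 66
```

View pics/fin.png

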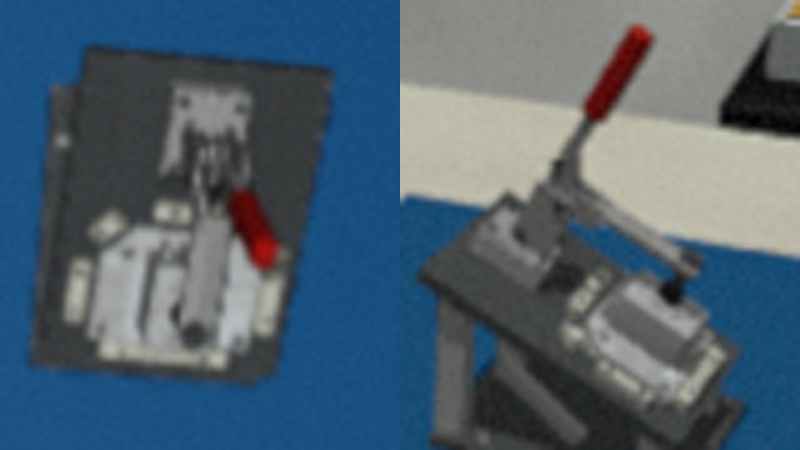

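```bash
python3 - <<'E'
from go import *
N,t=NEST
for n in("top","side"):
    im=load(n,8)[0].astype(int);c=proj(n,t+N@[.105,0,.158])[0]
    v,u=np.mgrid[:384,:512];m=(im[...,0]>85)&(im[...,1]<55)&(im[...,2]<60)&(np.hypot(u-c[0],v-c[1])<40)
    print(n,"red centroid",u[m].mean().round(2),v[m].mean().round(2),m.sum())
    for x,z in((126,155),(117,157),(105,158)): print("  pred",x,proj(n,t+N@[x/1e3,.0,z/1e3])[0].round(2))
    im=load(n,5)[0].astype(int);c=proj(n,t+N@[.187,0,.041])[0];m=(im[...,0]>85)&(im[...,1]<55)&(im[...,2]<60)&(np.hypot(u-c[0],v-c[1])<25)
    print("  open red",u[m].mean().round(2),v[m].mean().round(2),"pred",c.round(2))
E
```

```text
top red centroid 358.39 218.02 51
  pred 126 [357.93 208.32]
  pred 117 [357.52 211.72]
  pred 105 [356.85 216.  ]
  open red 354.03 173.62 pred [353.34 173.4 ]
side red centroid 304.54 130.58 57
  pred 126 [299.47 128.59]
  pred 117 [302.07 129.6 ]
  pred 105 [305.31 131.37]
  open red 269.36 145.69 pred [269.62 145.81]
```

The red grip's centroid agrees with the locked position in both views, about 3 mm short in the side view and 6 mm past in the top view. It is well beyond the in-line position in both. The robot is clear, so I hand in.

```bash
python3 -c "
from workcell import manip,telemetry
print(manip.close_job(), telemetry.get_state()['clock'])"
```

```text
the job is handed in; nothing more can be done
the job is handed in; nothing more can be done
```

The cover is seated in the fixture pocket, released, and the toggle clamp is closed on it. I handed the job in after about 18 s of the 64 s allowed. No verdict is reported.

- **Seating:** With the tool square to the nest, joint 5 reached its range limit just above the pocket. I let go with the cover tilted about 3.5°, 1 to 5 mm above the floor, and it settled flat. Before the clamp closed, both cameras put the flange top at 9 mm and the body top at 40.6 mm above the floor. The cut corner is in its matching corner.
- **Contact while seating:** At the joint limit the cover pushed sideways on a rail with about 15 N. I shifted it and freed it before releasing.
- **Clamp:** I swung the handle over and pulled until the force jumped to 36 N, which I took as the stop. After I let go, the grip stayed at about the locked position (nest x of 105 mm): the side view read about 3 mm short of it, the top view about 6 mm past it. The tip is on the cap in the last picture. The joint angle and the tip's force cannot be read directly.
- **Last check of the cover:** After clamping, the flange top read 8.7 mm (top view) and 8.9 mm (side view). The top view shows it flat. The side view's slopes were about 0.02 rad on few, noisy points.
- **Disagreements:** The automatic fits of the pocket rails and of the held cover disagreed with the pictures. I dropped them and used the overlays instead.
- **Bystanders:** I kept the arm away from the bottle, screwdriver and bin, but did not measure their positions again at the end.

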